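# Stop a dial-gauge stand from rocking with a wedge shim

## Task

The dial-gauge stand rocks, because its brass foot, right below the red spot on the top of its stone plate, hangs clear of the bench. Push the yellow wedge along the bench, thin end first, under the brass foot until it sits snug there, without picking it up and without shoving the stand along. Then press firmly down on the red spot with the fingertips to check that the stand stays level, and leave the stand standing on the wedge, with the loupe, the multimeter and the screwdriver where they were.

Things in the scene. Friction and masses are not known exactly. Their poses are not given: they have to be found in the camera images.
- stand: loose dial-gauge stand, about 2.2 kg: dark stone plate 180 (x) x 160 (y) mm, 30 to 52 mm above the bench; column and dial over its centre and far left, 177 mm high. Origin on the bench under the plate's centre, z up, x away from the wedge's side. Rubber feet at (70, 60), (70, -60), (-70, 60) mm. Unshimmed, some 4 to 5 N down on the red spot tips it; over 10 N sideways slides it
- short_foot: brass foot with a round bottom (ball of 10 mm radius) under the near right corner of the stand, at (-70, -60) mm in the stand's frame, screwed fast. Origin at the ball's lowest point: its height above the bench is the gap that the wedge must fill, 4 to 9 mm, different each time
- press_spot: flat red disc, 26 mm across and 3 mm thick, on the plate's top right above the brass foot, the place to press. Origin at the centre of its underside; its upper face lies 55 mm above the bench. It gives way by less than 1 mm when the wedge is snug
- wedge: loose yellow wedge, 80 g, 110 (x) x 46 (y) mm: 2 mm thick at its thin end (+x), rising evenly to 18 mm at its back. Origin at the centre of its flat underside. At the start the thin end is 40 to 70 mm from the foot, pointing at it within 0.12 rad and 12 mm. It slides with about 1 N; the push rises steeply to 4 N and more when the slope meets the foot, and it stays put by friction when let go
- wedge_back (a point): centre of the wedge's upright back face (46 mm wide, 18 mm high), 9 mm above the bench: the place to push
- wedge_tip (a point): middle of the wedge's thin edge
- loupe: black stand loupe, a barrel 41 mm across and 36 mm high, a bystander to the right of the work. Origin at the centre of its underside
- multimeter: orange hand multimeter lying face up, 145 x 70 x 43 mm, a bystander to the left. Origin at the centre of its underside, long side along its x
- screwdriver: red-handled screwdriver, 184 mm long, 23 mm thick, lying along its own y, a bystander to the right. Origin under its middle
Not all that is in view belongs to the job. There is more than one size of the stand; the job needs the larger. There is more than one size of the wedge; the job needs the smaller.

How it is judged:
By the outcome, as a careful person would: the job done as asked, in the order asked, and still so for the second after the job is handed in, with the robot touching nothing.
It also fails if it takes over 48 s, if anything falls off the work surface, if the arm or the gripper's body presses on something with over 40 N, if the wrist force passes 120 N, or if a joint passes its speed limit or range.

## Robot

A 7-joint arm with a two-finger parallel gripper is mounted at the origin on a cart in front of the work surface, level with it; the furniture and walls round the work are solid. World frame = base frame: x ahead of the robot, y to its left, z up, the work surface at z = 0. Lengths are in m, angles in rad, forces in N, time in s.
With the tool pointing down it reaches from about 0.4 to 0.85 m from the base axis. Payload 10.4 kg.
Tool frame: the origin (TCP) lies midway between the tips of the shut fingers; the grasp point (between the pads) lies 19 mm behind it; z points along the fingers, y is the line along which they close (so a half turn about z gives the same grasp; the last joint's range is limited). The gripper opens to 87 mm and grips with 3 to 60 N. Pads are 19 mm wide; open, the fingers measure 117 mm over their backs; the gripper's body (75 mm by 190 mm) begins 51 mm behind the grasp point.
Start: joints at [-1.23, 0.332, -0.065, 1.46, 0.022, 1.35, -0.088], TCP at [0.222, 0.584, 0.223] pointing down, gripper open.
Joint ranges: [-2.6, 2.6], [-0.5, 2.12], [-1.47, 1.34], [0.16, 2.42], [-1.27, 4.41], [0.06, 2.06], [-2.6, 2.6]. Speed limits (rad/s): [2.22, 2.22, 2.79, 2.79, 3.14, 3.14, 3.14].

## Interface

Orientations are given as a unit quaternion [x, y, z, w].
In Python, from bench import r gives the robot as it stands.
- The arm moves only by the tool arm_command, never from a script. Its argument "moves" is one flat list of numbers, 4 for each row, row after row: the shift along the tool's x, y, z in cm, then the turn about the tool's z in degrees. A call has 1 to 12 rows; each row shifts and turns the commanded pose from where the row before left it, along the tool's axes as they then stand; what a row does not reach is not made up. A row lasts 1/12 s, in which the tool goes at most 41.7 mm and 7.16 degrees, less where a joint would pass 70% of its speed; a pose out of reach is approached as far as the arm can. A call with a gripper value outside its range is refused whole. "fingers" is the opening in per cent of the stroke, from 0 (shut) to 100 (fully open), set as the call begins (left out, the last holds). The fingers move at their own pace and stop on an object; "squeeze" is the grip in N (left out, the last holds). Time passes only in rows, so rows that do not move let the fingers close. It gives the time, the measured TCP pose, the force, the opening and the grip force at its end, in the units of the state.
- r.read_state(): the state, without advancing time (a new reading comes with each control period).
- r.camera(name): name is "side" or "top"; returns the picture (400x640x3 uint8, red, green, blue); there is no depth.
- r.camera_info(name): a dict with "fx", "fy", "cx", "cy" (pixels), "origin" and "attitude" of the camera in the world. Camera axes: x right, y up, looking along -z (the intrinsics and any distortion apply to the point x, -y, -z); pixel columns grow to the right and rows downward; lengths in m; the calibration is good to about 2 mm. A picture is of the moment at which its call begins. camera_info takes no time and is no camera call.
- r.close_job(): hands the job in; it is judged then, once.
The state is a dict: "time": time; "joint_positions": joint angles; "joint_vel": joint speeds; "joint_torque": joint torques, N m; "ee_pos": TCP position; "eef_rot": TCP orientation; "ft_force": force on the tool from outside, world axes, zero at the start; "torque": the same for the moment, N m; "width": finger opening in m; "grip_force": force on a finger pad.
Only numpy, scipy, OpenCV 4.12 (cv2) and the standard library are available. Lean on these libraries where they do the work, as an engineer would, in place of code of your own. Each camera call takes 0.05 s, during which the arm holds its last target. There are 200 camera calls.

## Working session

There is one attempt and no reset: what is moved stays moved. The work goes in short steps, Python scripts to look and compute and a tool call to move; the robot and the scene stay as the last step left them, time stands still between calls to the robot, and variables do not carry over. Pictures are saved under pics/ and viewed, at most 10 in all, crops included, and the job is handed in when it is done.

Besides the shell and the picture viewer there is one more tool, called after "Request:" as name(argument=value, ...) on one line, values as JSON. arm_command: Moves the arm, as the interface text tells. Its arguments: {"type":"object","properties":{"moves":{"type":"array"},"fingers":{"type":"number"},"squeeze":{"type":"number"}},"required":["moves"]}

```bash
mkdir -p pics; python3 - <<'E'
from bench import r
import cv2
for n in("top","side"):
    cv2.imwrite(f"pics/{n}0.png",r.camera(n)[:,:,::-1]); print(r.camera_info(n))
s=r.read_state();print(s)
E
```

```text
{'fx': 401.1640742349156, 'fy': 401.1640742349156, 'cx': 321.61646527939047, 'cy': 198.24587848796628, 'origin': array([0.38814162, 0.08329978, 1.16880414]), 'attitude': array([-0.05779298,  0.04966143,  0.71060872, -0.69944904])}
{'fx': 459.5407733274951, 'fy': 459.5407733274951, 'cx': 321.4984412368461, 'cy': 195.81927206276364, 'origin': array([ 0.36555607, -0.92879656,  0.6677412 ]), 'attitude': array([ 0.48787445, -0.03906939, -0.08788907,  0.86759876])}
{'time': 0.1, 'joint_positions': array([-1.22958296,  0.33283142, -0.06472166,  1.46085579,  0.02160762,
        1.34990365, -0.08850768]), 'joint_vel': array([ 0.00116234, -0.00366396,  0.0003133 , -0.00183447,  0.00024386,
        0.00013201, -0.00084103]), 'joint_torque': array([ 4.81563420e-04, -6.24547219e+01,  2.39968265e-02, -3.90716708e+01,
       -6.16309955e-02,  3.65384202e-02,  9.50044455e-05]), 'ee_pos': array([0.22226983, 0.58376769, 0.22182009]), 'eef_rot': array([ 1.80888537e-01,  9.83503388e-01, -6.45083031e-04, -8.87136102e-05]), 'ft_force': array([-0.55403932, -0.18483766,  0.73534054]), 'torque': array([ 0.02454664, -0.0254492 ,  0.04279528]), 'grip_force': 0.0, 'width': 0.08733300808190725}
```

View pics/top0.png

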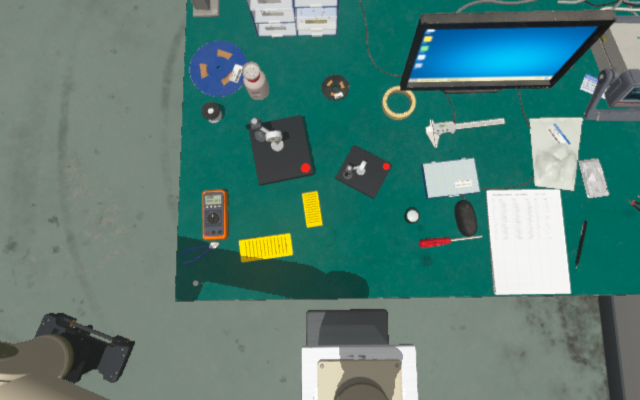

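View pics/side0.png

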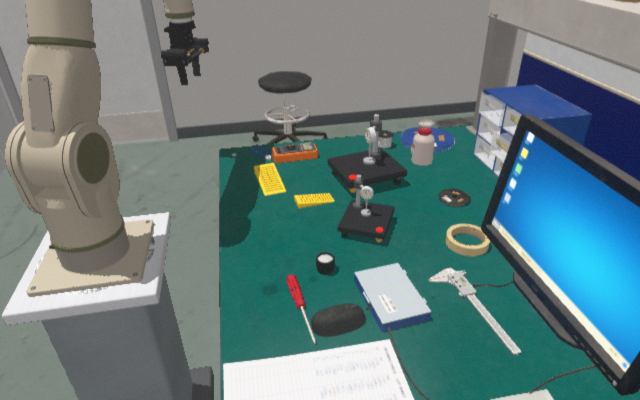

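The larger stand is at top (282,150) with its red spot at (306,168). The lookalike is the smaller stand at (364,171), spot (386,167). The smaller wedge is at (313,209), aimed at the large stand's spot; the lookalike is the larger wedge at (265,247). I'll check this choice in an enlarged crop.

```bash
cat > h.py <<'E'
from bench import r
import numpy as np, cv2
from scipy.spatial.transform import Rotation as R
def pt(n,u,v,z):
    c=r.camera_info(n); d=R.from_quat(c['attitude']).apply([(u-c['cx'])/c['fx'],-(v-c['cy'])/c['fy'],-1]); o=c['origin']
    return o+d*(z-o[2])/d[2]
def px(n,p):
    c=r.camera_info(n); q=R.from_quat(c['attitude']).inv().apply(np.array(p)-c['origin'])
    return np.array([c['cx']-c['fx']*q[0]/q[2],c['cy']+c['fy']*q[1]/q[2]])
def crop(n,u0,v0,w,h,k,name):
    im=r.camera(n); cv2.imwrite(name,cv2.resize(im[v0:v0+h,u0:u0+w,::-1],None,fx=k,fy=k,interpolation=cv2.INTER_CUBIC))
E
python3 - <<'E'
from h import *
im=r.camera("top"); i2=r.camera("side")
a=cv2.resize(im[110:235,245:331,::-1],None,fx=4.6,fy=4.6,interpolation=cv2.INTER_CUBIC)
cv2.imwrite("pics/c1.png",a)
for n,(u,v) in {"top":(306,168),"side":(353,178)}.items(): print(pt(n,u,v,.055))
# spot, yellow masks
for n,i in(("top",im),("side",i2)):
    h=cv2.cvtColor(i,cv2.COLOR_RGB2HSV)
    m=(((h[...,0]<6)|(h[...,0]>174))&(h[...,1]>180)&(h[...,2]>90)).astype('u1')
    y=((abs(h[...,0].astype(int)-26)<6)&(h[...,1]>150)&(h[...,2]>120)).astype('u1')
    for q,mm in(("red",m),("yel",y)):
        k,l,s,c=cv2.connectedComponentsWithStats(mm)
        for j in range(1,k):
            if s[j,4]>12: print(n,q,s[j],c[j].round(1), pt(n,*c[j],.055 if q=="red" else .01).round(4), cv2.minAreaRect(np.argwhere(l==j)[:,::-1].astype('f4')))
print(R.from_quat(r.read_state()['eef_rot']).as_matrix().round(3))
E
```

```text
[0.64672527 0.13797607 0.055     ]
[0.64780309 0.13161804 0.055     ]
top red [383 163   6   7  33] [385.7 165.9] [ 0.6488 -0.0884  0.055 ] ((385.5, 166.0), (6.0, 5.0), 90.0)
top red [301 164   9   9  62] [305.  167.6] [0.6479 0.1407 0.055 ] ((305.0, 168.0), (8.0, 8.0), 90.0)
top red [420 238  30   9 173] [433.6 241.8] [ 0.4324 -0.2116  0.055 ] ((434.4846496582031, 241.87692260742188), (6.573840618133545, 29.520267486572266), 82.87498474121094)
top yel [425  37   6   3  16] [427.5  38. ] [ 1.0632 -0.2406  0.01  ] ((427.5, 38.0), (2.0, 5.0), 90.0)
top yel [302 191  21  37 558] [311.9 209.1] [0.5345 0.1241 0.01  ] ((311.9193420410156, 208.96209716796875), (34.61277389526367, 16.169109344482422), 81.46923065185547)
top yel [ 239  233   54   29 1162] [265.2 247.2] [0.4263 0.2596 0.01  ] ((265.2925720214844, 247.1943359375), (22.533912658691406, 52.20466232299805), 82.40535736083984)
side red [349 175   7   5  28] [352.2 176.7] [0.6476 0.1393 0.055 ] ((352.0, 177.0), (4.0, 6.0), 90.0)
side red [376 227   7   5  30] [379.1 229.2] [ 0.6465 -0.1132  0.055 ] ((379.0, 229.0), (4.0, 6.0), 90.0)
side red [287 276  15  31 221] [294.5 289.3] [ 0.4298 -0.2682  0.055 ] ((294.8500061035156, 290.5500183105469), (31.306547164916992, 8.854375839233398), 71.56504821777344)
side yel [254 163  32  32 660] [268.8 178.7] [0.4268 0.2605 0.01  ] ((268.89654541015625, 178.74139404296875), (34.72502899169922, 21.540658950805664), 68.19859313964844)
side yel [294 193  40  15 390] [312.2 199.3] [0.5314 0.1191 0.01  ] ((313.62646484375, 200.02334594726562), (12.350900650024414, 38.799293518066406), 86.42366790771484)
[[-0.935  0.356 -0.   ]
 [ 0.356  0.935 -0.001]
 [-0.    -0.001 -1.   ]]
```

View pics/c1.png

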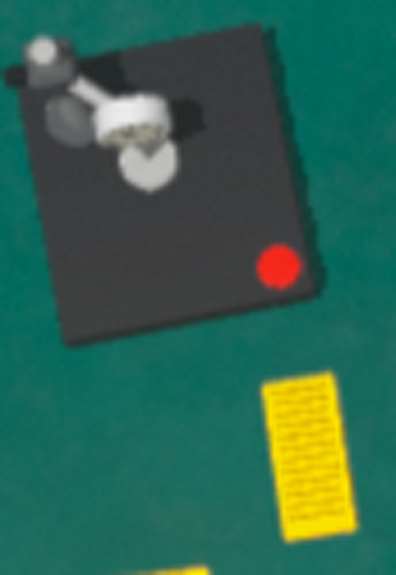

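The crop confirms it. The spot is at crop (279,267), the wedge back edge runs (286,542)–(356,528), and the thin edge runs (263,383)–(334,373) towards the spot.

```bash
python3 - <<'E'
from h import *
f=lambda x,y,z: pt("top",245+x/4.6-.4,110+y/4.6-.4,z)
b=(f(286,542,.018)+f(356,528,.018))/2; t=(f(263,383,.002)+f(334,373,.002))/2
nl,nr,fr=f(68,340,.052),f(318,291,.052),f(262,25,.052)
s=f(279,267,.055)
print("back",b,"tip",t,"len",np.linalg.norm((t-b)[:2]),"dir",np.arctan2(*(t-b)[[1,0]]))
print("plate",nl,nr,fr,np.linalg.norm(nl-nr),np.linalg.norm(fr-nr),"yaw",np.arctan2(*(fr-nr)[[1,0]]), np.arctan2(-(nr-nl)[0],-(nr-nl)[1]) )
print("spot",s,"dir b->s",np.arctan2(*(s-b)[[1,0]]))
yaw=np.arctan2(*(fr-nr)[[1,0]]); print((R.from_euler('z',yaw).inv().apply(s-nr)))
# other wedge/clutter
print("bigwedge", [pt("top",u,v,.018).round(3) for u,v in((239,240),(241,262),(293,255),(290,233))], "smallstand corner",pt("top",336,178,.05),"column", pt("top",272,140,.1))
E
```

```text
back [0.4846405  0.11722043 0.018     ] tip [0.58703874 0.13090994 0.002     ] len 0.10330926478521904 dir 0.13290086566661471
plate [0.60471364 0.27089518 0.052     ] [0.63287673 0.11624833 0.052     ] [0.80545405 0.14964905 0.052     ] 0.15719035540949355 0.17577981140746682 yaw 0.19117693306217295 -0.1801381545927298
spot [0.64780081 0.14009433 0.055     ] dir b->s 0.13928501509810254
[0.01918327 0.02057576 0.003     ]
bigwedge [array([0.448, 0.334, 0.018]), array([0.385, 0.327, 0.018]), array([0.403, 0.179, 0.018]), array([0.465, 0.187, 0.018])] smallstand corner [0.61727725 0.05317562 0.05      ] column [0.71708321 0.22898426 0.1       ]
```

Request:
arm_command(moves=[0,0,0,-7.1,0,0,0,-7.1,0,0,0,-7.1,0,0,0,-7.1,-1,-3.1,0,0,-1,-3.1,0,0,-1,-3.1,0,0,-1,-3.1,0,0,-1,-3.1,0,0,-1,-3.1,0,0,-1,-3.1,0,0,-1,-3.1,0,0], fingers=10)

```text
time: 1.2
ee_pos: [0.3347, 0.3472, 0.2225]
eef_rot: [-0.066, 0.998, 0.0, -0.0]
ft_force: [1.2, 0.6, 0.6]
width: 0.0151
grip_force: 0.0
```

Request:
arm_command(moves=[-1,-3.1,0,0,-1,-3.1,0,0,-1,-3.1,0,0,-1,-3.1,0,0,-1,-3.1,0,0,-1,-3.1,0,0,-1,-3.1,0,0,-1,-3.1,0,0,0,0,0,0,0,0,0,0])

```text
time: 2.03
ee_pos: [0.4466, 0.112, 0.2225]
eef_rot: [-0.064, 0.998, 0.0, -0.0]
ft_force: [1.0, 1.5, 0.7]
width: 0.0087
grip_force: 0.0
```

```bash
cat > st.py <<'E'
from h import *
s=r.read_state(); m=R.from_quat(s['eef_rot']).as_matrix()
print(s['time'],s['ee_pos'].round(4),"F",s['ft_force'].round(2),"q",s['joint_positions'].round(2),"w",round(s['width'],4),"xyaw",np.degrees(np.arctan2(m[1,0],m[0,0])).round(2),"z",m[:,2].round(3))
def go(x,y,z): print("tool cm",(m.T@(np.array([x,y,z])-s['ee_pos'])*100).round(2))
E
python3 -c "
from st import *
go(.448,.112,.007)"
```

```text
2.0333 [0.4466 0.112  0.2225] F [1.03 1.48 0.66] q [-0.64 -0.05  0.29  1.89  0.01  1.3   1.34] w 0.0087 xyaw -172.66 z [-0.  0. -1.]
tool cm [-1.400e-01 -2.000e-02  2.155e+01]
```

Request:
arm_command(moves=[0,0,3.5,0,0,0,3.5,0,0,0,3.5,0,0,0,3.5,0,0,0,3,0,0,0,2.5,0,0,0,1.2,0,0,0,0.7,0,0,0,0,0])

```text
time: 2.78
ee_pos: [0.445, 0.1142, 0.0073]
eef_rot: [-0.067, 0.998, -0.0, -0.001]
ft_force: [-0.3, -0.2, -0.0]
width: 0.0088
grip_force: 0.0
```

```bash
python3 - <<'E'
from st import *
crop("side",250,130,170,120,4.6,"pics/s1.png")
for p in((.4846,.1172,.009),(.587,.131,.002),(.648,.140,.055)): print((px("side",p)-[250,130])*4.6)
E
```

```text
2.7833 [0.445  0.1142 0.0073] F [-0.26 -0.17 -0.04] q [-0.62  0.23  0.29  2.11 -0.09  0.81  1.43] w 0.0088 xyaw -172.36 z [-0.002 -0.001 -1.   ]
[208.30788111 331.19740501]
[374.27659403 309.28386501]
[470.63069578 214.07128843]
```

View pics/s1.png

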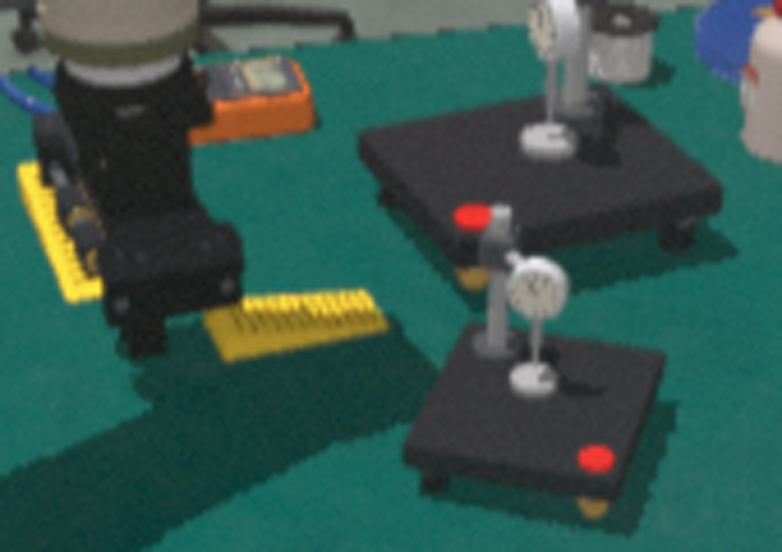

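Gripper is behind the small wedge (back edge at crop ~(215,335)) and the path to the brass foot at (472,277) is clear.

Request:
arm_command(moves=[-0.7,-0.2,0,0,-0.7,0,0,0,-0.7,0,0,0,-0.7,0,0,0,-0.7,0,0,0,-0.7,0,0,0,-0.7,0,0,0,-0.7,0,0,0,-0.7,0,0,0,-0.7,0,0,0,-0.4,0,0,0,0,0,0,0])

```text
time: 3.83
ee_pos: [0.5208, 0.1213, 0.0086]
eef_rot: [-0.066, 0.998, -0.0, 0.0]
ft_force: [-0.4, 0.6, 0.5]
width: 0.0088
grip_force: 0.0
```

```bash
python3 - <<'E'
from st import *
im=r.camera("top"); i2=r.camera("side"); k=lambda i,n:cv2.resize(i[:,:,::-1],None,fx=n,fy=n,interpolation=cv2.INTER_CUBIC)
a=k(im[140:240,270:350],5); b=k(i2[150:225,290:400],3.6)
o=np.zeros((500,800,3),'u1'); o[:500,:400]=a; o[:270,404:800]=b; cv2.imwrite("pics/p1.png",o)
E
```

```text
3.8333 [0.5208 0.1213 0.0086] F [-0.42  0.56  0.46] q [-0.57  0.37  0.29  1.93 -0.14  0.86  1.5 ] w 0.0088 xyaw -172.45 z [ 0.001  0.    -1.   ]
```

View pics/p1.png

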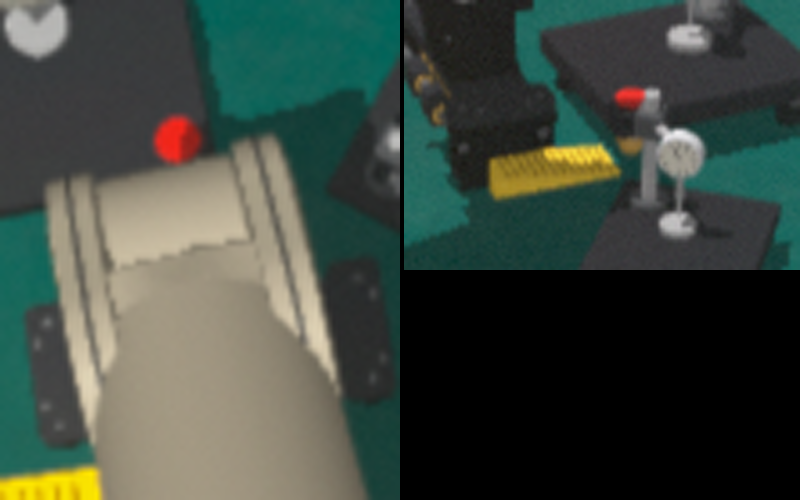

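The wedge (side crop, back (491,180), tip (618,172)) is about to meet the brass foot (630,145). From here I'll creep and watch the force.

Request:
arm_command(moves=[-0.15,0,0,0,-0.15,0,0,0,-0.15,0,0,0,-0.15,0,0,0,-0.15,0,0,0,-0.15,0,0,0,-0.15,0,0,0,-0.15,0,0,0,-0.15,0,0,0,-0.15,0,0,0,-0.15,0,0,0])

```text
time: 4.85
ee_pos: [0.5363, 0.1235, 0.0086]
eef_rot: [-0.066, 0.998, 0.0, 0.0]
ft_force: [-0.5, 0.9, 0.7]
width: 0.0088
grip_force: 0.5
```

Request:
arm_command(moves=[-0.1,0,0,0,-0.1,0,0,0,-0.1,0,0,0,-0.1,0,0,0])

```text
time: 5.18
ee_pos: [0.5402, 0.1239, 0.0085]
eef_rot: [-0.066, 0.998, 0.0, -0.0]
ft_force: [-2.1, -0.4, 1.1]
width: 0.0087
grip_force: 0.4
```

Request:
arm_command(moves=[-0.1,0,0,0,-0.1,0,0,0,-0.1,0,0,0])

```text
time: 5.43
ee_pos: [0.5433, 0.1243, 0.0085]
eef_rot: [-0.066, 0.998, 0.0, 0.0]
ft_force: [-1.0, -0.3, 1.2]
width: 0.0088
grip_force: 0.4
```

Request:
arm_command(moves=[-0.1,0,0,0,-0.1,0,0,0,-0.1,0,0,0])

```text
time: 5.68
ee_pos: [0.5462, 0.1247, 0.0085]
eef_rot: [-0.066, 0.998, 0.0, 0.0]
ft_force: [0.1, -0.3, 0.5]
width: 0.0088
grip_force: 0.3
```

Request:
arm_command(moves=[-0.1,0,0,0,-0.1,0,0,0,-0.1,0,0,0])

```text
time: 5.93
ee_pos: [0.5492, 0.1252, 0.0085]
eef_rot: [-0.066, 0.998, 0.0, -0.0]
ft_force: [-0.8, -0.3, -0.3]
width: 0.0087
grip_force: 0.4
```

Request:
arm_command(moves=[-0.1,0,0,0,-0.1,0,0,0,-0.1,0,0,0])

```text
time: 6.18
ee_pos: [0.5518, 0.1255, 0.0085]
eef_rot: [-0.066, 0.998, 0.0, -0.0]
ft_force: [-4.9, -1.0, 4.1]
width: 0.0088
grip_force: 2.3
```

Request:
arm_command(moves=[0,0,0,0,0,0,0,0])

```text
time: 6.35
ee_pos: [0.5519, 0.1255, 0.0085]
eef_rot: [-0.066, 0.998, 0.0, -0.0]
ft_force: [-3.2, -0.6, 1.9]
width: 0.0087
grip_force: 1.3
```

```bash
python3 - <<'E'
from st import *
i2=r.camera("side"); im=r.camera("top")
for n,i in(("top",im),("side",i2)):
    h=cv2.cvtColor(i,cv2.COLOR_RGB2HSV)
    m=(((h[...,0]<6)|(h[...,0]>174))&(h[...,1]>180)&(h[...,2]>90)).astype('u1')
    k,l,s_,c=cv2.connectedComponentsWithStats(m)
    for j in range(1,k):
        if s_[j,4]>12: print(n,s_[j,4],c[j].round(1))
cv2.imwrite("pics/p2.png",cv2.resize(i2[155:215,300:400,::-1],None,fx=7,fy=7,interpolation=cv2.INTER_CUBIC))
E
```

```text
6.35 [0.5519 0.1255 0.0085] F [-3.24 -0.59  1.91] q [-0.55  0.43  0.29  1.84 -0.15  0.89  1.52] w 0.0087 xyaw -172.44 z [-0.  0. -1.]
top 33 [385.7 165.9]
top 174 [433.6 241.8]
side 25 [352.3 176.6]
side 29 [379.  229.1]
side 225 [294.5 289.4]
```

View pics/p2.png

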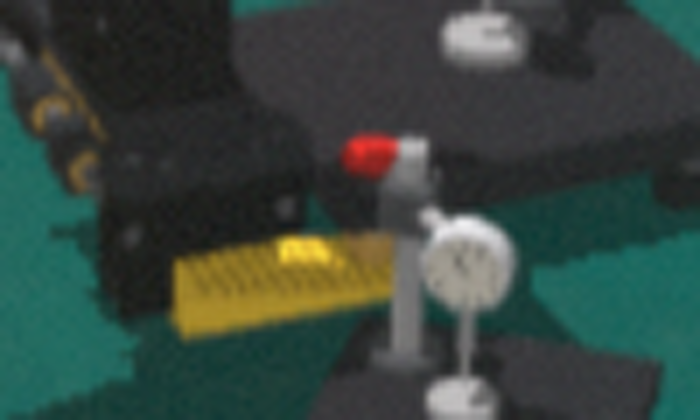

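The wedge slope now meets the brass foot (crop (370,250)), and the spot hasn't shifted. A little more push to seat it.

Request:
arm_command(moves=[-0.08,0,0,0])

```text
time: 6.53
ee_pos: [0.5523, 0.1255, 0.0084]
eef_rot: [-0.066, 0.998, 0.0, -0.001]
ft_force: [-6.3, -0.8, 4.9]
width: 0.0089
grip_force: 3.4
```

Request:
arm_command(moves=[-0.05,0,0,0,0,0,0,0])

```text
time: 6.7
ee_pos: [0.5524, 0.1255, 0.0084]
eef_rot: [-0.066, 0.998, -0.0, -0.001]
ft_force: [-6.8, -1.0, 6.1]
width: 0.0089
grip_force: 3.5
```

Snug: the push rose to 6.8 N and the wedge stopped moving. Now I'll back off, lift, shut the fingers and go above the spot.

Request:
arm_command(moves=[0.3,0,0,0,0.6,0,0,0,0.8,0,0,0,0,0,-2,0,0,0,-3,0,0,0,-3,0,0,0,-3,0,0,0,-1,-5,0,0,0,-5,0,0,0,-5,0,0,0,-5], fingers=0)

```text
time: 7.62
ee_pos: [0.5362, 0.1235, 0.1289]
eef_rot: [-0.24, 0.971, 0.0, 0.001]
ft_force: [-0.8, -0.5, -0.0]
width: 0.0005
grip_force: 0.0
```

```bash
python3 -c "
from st import *
go(.6475,.14,.075)
print(px('top',(.648,.14,.055)))
im=r.camera('top');i2=r.camera('side')
cv2.imwrite('pics/p3.png',cv2.resize(i2[155:215,300:400,::-1],None,fx=7,fy=7,interpolation=cv2.INTER_CUBIC))
for n,i in(('top',im),('side',i2)):
    h=cv2.cvtColor(i,cv2.COLOR_RGB2HSV)
    m=(((h[...,0]<6)|(h[...,0]>174))&(h[...,1]>180)&(h[...,2]>90)).astype('u1')
    k,l,s_,c=cv2.connectedComponentsWithStats(m)
    for j in range(1,k):
        if s_[j,4]>12: print(n,s_[j,4],c[j].round(1))
"
```

```text
7.6167 [0.5362 0.1235 0.1289] F [-0.75 -0.46 -0.01] q [-0.55  0.24  0.28  1.79 -0.07  1.12  1.81] w 0.0005 xyaw -152.19 z [ 0.001  0.001 -1.   ]
tool cm [-10.61  -3.73   5.4 ]
[305.28471589 167.57448576]
top 32 [385.7 166. ]
top 173 [433.6 241.8]
side 18 [424.  131.3]
side 30 [352.2 176.8]
side 30 [379.1 229.2]
side 226 [294.5 289.2]
```

View pics/p3.png

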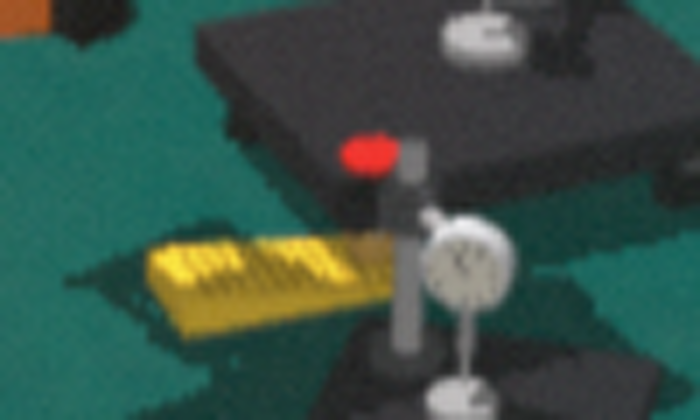

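The wedge stays under the foot with its back at crop (150–185, 245–335), and the spot is unmoved at side (352.2,176.8). Now the press.

Request:
arm_command(moves=[-1.8,-0.62,0,0,-1.8,-0.62,0,0,-1.8,-0.62,0,0,-1.8,-0.62,0,0,-1.8,-0.62,0,0,-1.6,-0.62,0,0,0,0,2,0,0,0,2,0,0,0,1.4,0,0,0,0,0])

```text
time: 8.55
ee_pos: [0.6454, 0.1391, 0.0709]
eef_rot: [-0.237, 0.971, -0.0, -0.003]
ft_force: [-0.3, -1.1, -0.6]
width: 0.0005
grip_force: 0.0
```

```bash
python3 - <<'E'
from st import *
go(.6475,.14,.058)
i2=r.camera("side"); cv2.imwrite('pics/p4.png',cv2.resize(i2[130:220,300:420,::-1],None,fx=6,fy=6,interpolation=cv2.INTER_CUBIC))
E
```

```text
8.55 [0.6454 0.1391 0.0709] F [-0.27 -1.13 -0.63] q [-0.48  0.53  0.27  1.53 -0.16  1.1   1.88] w 0.0005 xyaw -152.56 z [-0.005 -0.002 -1.   ]
tool cm [-0.23 -0.02  1.29]
```

View pics/p4.png

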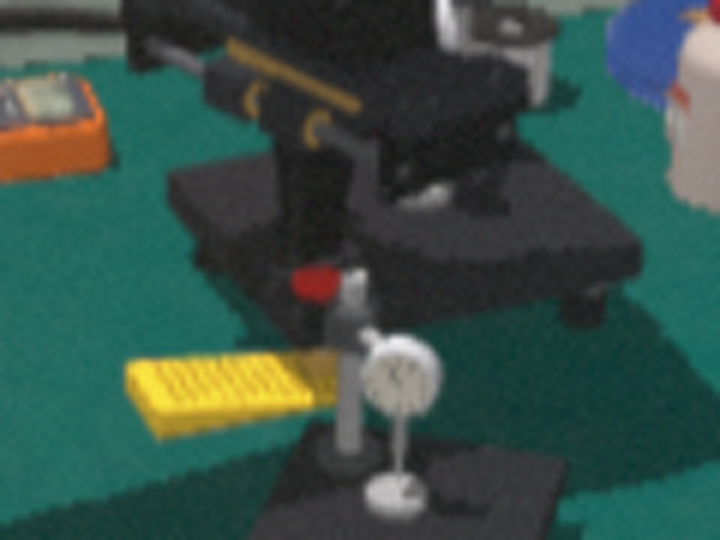

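Fingertips are above the red spot (crop (317,283)) and clear of the column. Pressing down slowly.

Request:
arm_command(moves=[-0.1,0,0.4,0,0,0,0.4,0,0,0,0.3,0,0,0,0.1,0,0,0,0.1,0,0,0,0,0])

```text
time: 9.1
ee_pos: [0.6486, 0.14, 0.0616]
eef_rot: [-0.238, 0.971, 0.0, 0.0]
ft_force: [-0.3, 0.8, -0.4]
width: 0.0006
grip_force: 0.0
```

Request:
arm_command(moves=[0,0,0.1,0,0,0,0.1,0,0,0,0,0])

```text
time: 9.35
ee_pos: [0.6485, 0.1399, 0.0594]
eef_rot: [-0.238, 0.971, 0.0, -0.0]
ft_force: [-0.1, -0.4, -0.5]
width: 0.0004
grip_force: 0.0
```

Request:
arm_command(moves=[0,0,0.1,0,0,0,0.1,0,0,0,0.1,0])

```text
time: 9.6
ee_pos: [0.6486, 0.14, 0.0565]
eef_rot: [-0.238, 0.971, 0.0, 0.0]
ft_force: [-0.2, -0.3, -0.3]
width: 0.0006
grip_force: 0.0
```

Request:
arm_command(moves=[0,0,0.1,0,0,0,0.1,0,0,0,0,0])

```text
time: 9.85
ee_pos: [0.6486, 0.1399, 0.0555]
eef_rot: [-0.238, 0.971, 0.0, 0.0]
ft_force: [-4.5, -0.9, 9.1]
width: 0.0004
grip_force: 4.2
```

Request:
arm_command(moves=[0.03,0,0.06,0,0,0,0,0])

```text
time: 10.02
ee_pos: [0.6485, 0.1399, 0.0553]
eef_rot: [-0.238, 0.971, 0.0, 0.0]
ft_force: [-4.8, -0.8, 12.3]
width: 0.0006
grip_force: 5.6
```

Request:
arm_command(moves=[0.03,0,0.05,0,0,0,0,0,0,0,0,0,0,0,0,0])

```text
time: 10.35
ee_pos: [0.6485, 0.1399, 0.0553]
eef_rot: [-0.238, 0.971, 0.0, 0.001]
ft_force: [-5.4, -1.0, 13.5]
width: 0.0006
grip_force: 6.9
```

Request:
arm_command(moves=[0.1,0,0.06,0,0,0,0.06,0,0,0,0,0,0,0,0,0,0,0,0,0,0,0,0,0])

```text
time: 10.85
ee_pos: [0.6485, 0.1398, 0.0551]
eef_rot: [-0.238, 0.971, 0.0, 0.002]
ft_force: [-5.0, -0.5, 18.2]
width: 0.0005
grip_force: 9.4
```

The plate takes 18 N and gives only 0.4 mm. I'll hold briefly, lift straight off and look.

Request:
arm_command(moves=[0,0,0,0,0,0,0,0,0,0,0,0,0,0,-0.3,0,0,0,-0.7,0,0,0,-2,0,0,0,-3,0,0,0,-3,0,0,0,-3,0,0,0,-3,0])

```text
time: 11.68
ee_pos: [0.6469, 0.139, 0.2038]
eef_rot: [-0.238, 0.971, -0.0, -0.0]
ft_force: [0.6, 0.8, -0.0]
width: 0.0007
grip_force: 0.0
```

Request:
arm_command(moves=[3,0,0,0,3,0,0,0,3,0,0,0,3,0,0,0,3,0,0,0,3,0,0,0,0,0,0,0,0,0,0,0])

```text
time: 12.35
ee_pos: [0.4869, 0.0553, 0.2029]
eef_rot: [-0.238, 0.971, 0.0, 0.001]
ft_force: [0.3, 0.7, -0.0]
width: 0.0002
grip_force: 0.0
```

```bash
python3 - <<'E'
from st import *
im=r.camera('top');i2=r.camera('side')
for n,i in(('top',im),('side',i2)):
    h=cv2.cvtColor(i,cv2.COLOR_RGB2HSV)
    m=(((h[...,0]<6)|(h[...,0]>174))&(h[...,1]>180)&(h[...,2]>90)).astype('u1')
    k,l,s_,c=cv2.connectedComponentsWithStats(m)
    for j in range(1,k):
        if s_[j,4]>12: print(n,s_[j,4],c[j].round(1))
cv2.imwrite('pics/p5.png',cv2.resize(i2[110:310,230:430,::-1],None,fx=3,fy=3,interpolation=cv2.INTER_CUBIC))
E
```

```text
12.35 [0.4869 0.0553 0.2029] F [ 0.35  0.7  -0.01] q [-0.51  0.04  0.31  1.85 -0.01  1.25  1.86] w 0.0002 xyaw -152.5 z [ 0.001  0.001 -1.   ]
top 31 [385.7 165.9]
top 61 [305.  167.6]
top 173 [433.6 241.8]
side 31 [352.2 176.9]
side 30 [379.1 229.2]
side 228 [294.5 289.3]
```

View pics/p5.png

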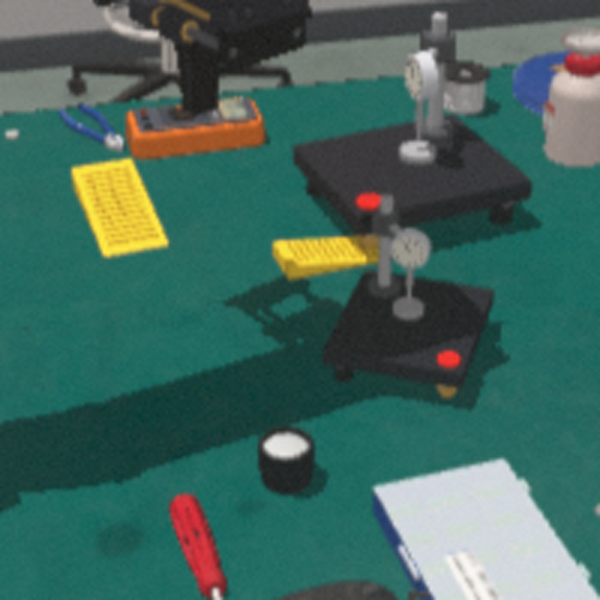

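The stand is unmoved (spot at top (305.0,167.6), the same pixel as at the start). The wedge sits under its foot at crop (330,253), the bystanders are in place and the gripper is clear.

```bash
python3 -c "
from bench import r
print(r.close_job())"
```

```text
the job is handed in; nothing more can be done
None
```

The job is handed in at about 12 s: the small yellow wedge sits snug under the large stand's brass foot (it stopped at about 7 N of push), an 18 N press on the red spot gave about 0.4 mm, and the camera shows the stand unmoved and the loupe, multimeter and screwdriver in place.

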